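# Shut the ink bottles and pack them in the case

### The arm

A 6-joint arm with a two-finger parallel gripper is mounted at the origin on the work surface. World frame = base frame: x ahead of the robot, y to its left, z up, the work surface at z = 0. Lengths are in mm, angles in rad, forces in N, time in s.
With the tool pointing down it reaches from about 325 to 775 mm from the base axis. Payload 5.5 kg.
Tool frame: the origin (TCP) lies where the fingers leave the gripper's body, on its centre line; the fingertips stand 73 mm ahead of it and the grasp point (between the pads) lies 54 mm ahead of it (robot.pinch_z is the distance from the TCP to the grasp point, in mm); z points along the fingers, x is the direction in which the jaws open and shut, and the axes are right-handed (so a half turn about z gives the same grasp; the last joint's range is limited). The gripper opens to 85 mm and grips with 20 to 120 N. Pads are 22 mm wide; open, the fingers measure 114 mm over their backs; the gripper's body (76 mm by 85 mm) begins 54 mm behind the grasp point. The pads swing forward as they close: fully open they stand 13 mm farther back than shut.
Start: joints at [-1.395, 0.091, 1.231, -0, 1.82, -0.057], TCP at [138.42, -583.83, 303.875] pointing down, gripper open.
Joint ranges: [-2.87, 2.87], [-0.86, 2.18], [0.17, 2.46], [-1.51, 4.65], [0.06, 2.69], [-2.65, 2.65]. Speed limits (rad/s): [2.57, 2.57, 3.01, 3.14, 3.14, 3.14].

### API

Orientations are given as a rotation vector (axis times angle).
In Python, from station import status, grab_frame, camera_info, close_job, robot gives the robot as it stands.
- The arm moves only by the tool carry_out, never from a script. Its argument "commands" is a list of rows, each a list of 4 numbers: the shift along the tool's x, y, z in mm, then the turn about the tool's z in degrees. In form: [[tx, ty, tz, roll], ...]. A call has 1 to 12 rows; each row shifts and turns the pose as measured when the row begins, along the tool's axes as they then stand; what a row does not reach is not made up. A row lasts 1/12 s, in which the tool goes at most 41.7 mm and 7.16 degrees, less where a joint would pass 70% of its speed; a pose out of reach is approached as far as the arm can. A call is refused whole if a number of a shift passes 41.7 or a number of a turn 7.16, either way. A call with a gripper value outside its range is refused whole. "gripper" is the finger opening in mm, from 0 to 85.4, set as the call begins (left out, the last holds). The fingers move at their own pace and stop on an object; "newtons" is the grip in N (left out, the last holds). Time passes only in rows, so rows that do not move let the fingers close. It gives the time, the measured TCP pose, the force and the opening at its end, in the units of the state.
- status.read_state(): the state, without advancing time (a new reading comes with each control period).
- grab_frame(name): name is "scene" or "top"; returns (picture, depth): 420x560x3 uint8, red, green, blue; 420x560 float32, mm along the optical axis (not along the pixel's ray), 0 where there is no reading.
- camera_info(name): a dict with "fx", "fy", "cx", "cy" (pixels), "eye" and "rotation" of the camera in the world. Camera axes: x right, y up, looking along -z (the intrinsics and any distortion apply to the point x, -y, -z); pixel columns grow to the right and rows downward; lengths in mm; the calibration is good to about 2 mm. A picture is of the moment at which its call begins. camera_info takes no time and is no camera call.
- close_job(): hands the job in, once; it reports no verdict.
The state is a dict: "clock": time; "joint_positions": joint angles; "qd": joint speeds; "joint_torque": joint torques, N m; "tool_pos": TCP position; "eef_rot": TCP orientation; "force": force on the tool from outside, world axes, zero at the start; "torque": the same for the moment, N m; "width": opening from 0.0 (shut) to 1.0 (fully open).
Only numpy, scipy, OpenCV 4.12 (cv2) and the standard library are available. Lean on these libraries where they do the work, as an engineer would, in place of code of your own. Each camera call takes 0.05 s, during which the arm holds its last target. There are 200 camera calls.

### The job

The orange and the black ink bottle have been left with their push-pull caps popped up. First press both caps fully home while the bottles stand on the bench; then lower each bottle gently into the deep wooden case, upright on the bottom, one bottle in each well, caps still shut. Leave the white bottle, the marker pen and the two seal stones as they are.

Things in the scene. Friction and masses are not known exactly. Their poses are not given: they have to be found in the camera images.
- orange_bottle: Orange round ink bottle, to be shut and packed; origin at the centre of its underside, z up. Body 56 mm diameter, straight to 56 mm high, shoulder narrowing to the foot of the neck at 71 mm; yellow push-pull cap 26 mm diameter, 28 mm tall. About 175 g, 100 mm tall with the cap shut (up to 114 mm popped up). It can be lifted by the shut cap
- black_bottle: Black round ink bottle, to be shut and packed; origin at the centre of its underside, z up. Body 56 mm diameter, straight to 56 mm high, shoulder narrowing to the foot of the neck at 71 mm; red push-pull cap 26 mm diameter, 28 mm tall. About 175 g, 100 mm tall with the cap shut (up to 114 mm popped up). It can be lifted by the shut cap
- white_bottle: Off-white round ink bottle, already shut, to be left alone; origin at the centre of its underside, z up. Body 56 mm diameter, straight to 56 mm high, shoulder narrowing to the foot of the neck at 71 mm; blue push-pull cap 26 mm diameter, 28 mm tall. About 175 g, 100 mm tall with the cap shut (up to 114 mm popped up). It can be lifted by the shut cap
- orange_cap (a joint): slide of the orange bottle's cap along the bottle's z, m: 0 = pressed home and shut, 0.014 = fully popped up (white spout shows under it). It is a stiff push fit that holds wherever it is left: about 6 N moves it either way
- black_cap (a joint): slide of the black bottle's cap along the bottle's z, m: 0 = pressed home and shut, 0.014 = fully popped up (white spout shows under it). It is a stiff push fit that holds wherever it is left: about 6 N moves it either way
- white_cap (a joint): slide of the white bottle's cap along the bottle's z, m: 0 = pressed home and shut, 0.014 = fully popped up (white spout shows under it). It is a stiff push fit that holds wherever it is left: about 6 N moves it either way
- orange_cap_top (a point): centre of the top face of the orange bottle's yellow cap; moves with the cap
- black_cap_top (a point): centre of the top face of the black bottle's red cap; moves with the cap
- case: Fixed open wooden case with two wells side by side along its y axis, parted by one wall; outside 122 (x) by 238 (y) by 90 mm high, walls 6 mm. Each well is 110 (x) by 110 (y) mm, floor 6 mm above the bench, lined in grey. Origin at the centre of its underside, z up
- well_a (a point): centre of the floor of the well on the case's +y side, 84 mm below the rim; axes as the case's
- well_b (a point): centre of the floor of the well on the case's -y side, 84 mm below the rim; axes as the case's
- marker: Blue marker pen lying on the bench, 138 mm long along its x, 16 mm thick, to be left alone; origin under its middle
- seal_blank: Cream stone block 50 x 50 x 34 mm, to be left alone; origin at the centre of its underside
- seal_tall: Grey-green upright seal stone, 28 x 28 mm, 60 mm tall plus a small dome, to be left alone; origin at the centre of its underside
Not all that is in view belongs to the job. Of the things like the orange_bottle, leave any that is green; of the rest the smaller one is meant.

How it is judged (in metres and radians):
On the way, in this order (a step that is already met when the one before it is completed fails the run):
1. one of the two popped caps is shut, both bottles standing on the bench (value of joint any of orange_cap, black_cap below 0.003 m and height (world z) of each of orange_bottle, black_bottle below 0.01 m), for 0.2 s.
2. both caps are shut, both bottles standing on the bench (value of joint each of orange_cap, black_cap below 0.003 m and height (world z) of each of orange_bottle, black_bottle below 0.01 m), for 0.2 s.
3. one of the two bottles stands upright on the bottom of a well, its cap and the other's shut (((horizontal distance between orange_bottle and well_a below 0.045 m and z of orange_bottle in the frame of well_a below 0.006 m and angle between orange_bottle's own z axis and vertical below 0.12 rad) or (horizontal distance between orange_bottle and well_b below 0.045 m and z of orange_bottle in the frame of well_b below 0.006 m and angle between orange_bottle's own z axis and vertical below 0.12 rad) or (horizontal distance between black_bottle and well_a below 0.045 m and z of black_bottle in the frame of well_a below 0.006 m and angle between black_bottle's own z axis and vertical below 0.12 rad) or (horizontal distance between black_bottle and well_b below 0.045 m and z of black_bottle in the frame of well_b below 0.006 m and angle between black_bottle's own z axis and vertical below 0.12 rad)) and value of joint each of orange_cap, black_cap below 0.003 m), for 0.2 s.
At the end, for the whole second after the job is handed in: The orange and black bottles each stand at rest in a well of their own (within 45 mm of its centre, underside within 6 mm of its floor, tilt under 0.12 rad), both caps within 3 mm of shut; the white bottle stands upright with its cap shut ((((horizontal distance between orange_bottle and well_a below 0.045 m and z of orange_bottle in the frame of well_a below 0.006 m and angle between orange_bottle's own z axis and vertical below 0.12 rad) and (horizontal distance between black_bottle and well_b below 0.045 m and z of black_bottle in the frame of well_b below 0.006 m and angle between black_bottle's own z axis and vertical below 0.12 rad)) or ((horizontal distance between orange_bottle and well_b below 0.045 m and z of orange_bottle in the frame of well_b below 0.006 m and angle between orange_bottle's own z axis and vertical below 0.12 rad) and (horizontal distance between black_bottle and well_a below 0.045 m and z of black_bottle in the frame of well_a below 0.006 m and angle between black_bottle's own z axis and vertical below 0.12 rad))) and value of joint each of orange_cap, black_cap, white_cap below 0.003 m and angle between white_bottle's own z axis and vertical below 0.1 rad and linear speed of each of orange_bottle, black_bottle, white_bottle below 0.02 m/s); the robot touches nothing.
It fails at once if the orange bottle is dropped into the case or rammed against it (over 0.4 m/s below the rim, or over 45 N on the case) (contact force between orange_bottle and case above 45 N or (horizontal distance between orange_bottle and case below 0.12 m and height (world z) of orange_bottle below 0.08 m and linear speed of orange_bottle above 0.4 m/s)).
It fails at once if the black bottle is dropped into the case or rammed against it (over 0.4 m/s below the rim, or over 45 N on the case) (contact force between black_bottle and case above 45 N or (horizontal distance between black_bottle and case below 0.12 m and height (world z) of black_bottle below 0.08 m and linear speed of black_bottle above 0.4 m/s)).
It fails at once if a bottle is tipped more than 0.6 rad (angle between any of orange_bottle, black_bottle's own z axis and vertical above 0.6 rad).
It fails at once if the white bottle, the marker pen or a seal stone is shifted by more than 40 mm (distance of any of white_bottle, marker, seal_blank, seal_tall from where it was at the start of the episode above 0.04 m).
It also fails if it takes over 72 s, if anything falls off the work surface, if the arm or the gripper's body presses on something with over 40 N, if the wrist force passes 120 N, or if a joint passes its speed limit or range.

## Working session

There is one attempt and no reset: what is moved stays moved. The work goes in short steps, Python scripts to look and compute and a tool call to move; the robot and the scene stay as the last step left them, time stands still between calls to the robot, and variables do not carry over. Pictures are saved under pics/ and viewed, about 8 in all and at most 12, crops included, and the job is handed in when it is done.

Besides the shell and the picture viewer there is one more tool, called after "Call:" in YAML: its name, and indented under it one key for each argument. carry_out: Moves the arm, as the interface text tells. Its arguments: {"type":"object","properties":{"commands":{"type":"array"},"gripper":{"type":"number"},"newtons":{"type":"number"}},"required":["commands"]}

```bash
ls; mkdir -p pics; python3 - <<'E'
from station import status, grab_frame, camera_info, robot
import cv2, numpy as np
for n in("top","scene"):
    p,d=grab_frame(n); cv2.imwrite(f"pics/{n}0.png",p[:,:,::-1]); np.save(f"pics/{n}0d.npy",d); np.save(f"pics/{n}0.npy",p)
    print(n,camera_info(n))
print(status.read_state())
E
```

```text
pics
top {'fx': 439.7199221319483, 'fy': 439.7199221319483, 'cx': 274.16994642504534, 'cy': 207.48789271225735, 'eye': array([ 4.88202986e+02, -3.91375987e-01,  1.08777102e+03]), 'rotation': array([ 0.04165403, -0.03005886, -1.59491674])}
scene {'fx': 517.0467350014716, 'fy': 517.0467350014716, 'cx': 275.4050663313482, 'cy': 202.59175928819576, 'eye': array([1277.96775652, -657.91924917,  753.24840788]), 'rotation': array([0.9368845 , 0.41693039, 0.7850685 ])}
{'clock': 0.1, 'joint_positions': array([-1.39469860e+00,  9.17829878e-02,  1.23180122e+00, -2.05023608e-05,
        1.81982821e+00, -5.66693784e-02]), 'qd': array([ 1.85774397e-05, -1.96731018e-03, -3.95562800e-03,  1.77536101e-04,
        1.19785244e-03, -2.13006324e-04]), 'joint_torque': array([ 2.76223022e-03, -4.60215998e+01, -4.19219077e+01,  9.13291774e-05,
        1.06760947e-02,  6.62894337e-06]), 'tool_pos': array([ 138.38871344, -583.67726415,  302.84400016]), 'eef_rot': array([-2.46342841e+00,  1.94772354e+00,  2.15816997e-03]), 'force': array([ 0.45324799,  0.00819346, -0.03463228]), 'torque': array([ 0.03377449, -0.03217456,  0.00075157]), 'width': 0.9998704480861783}
```

View pics/top0.png

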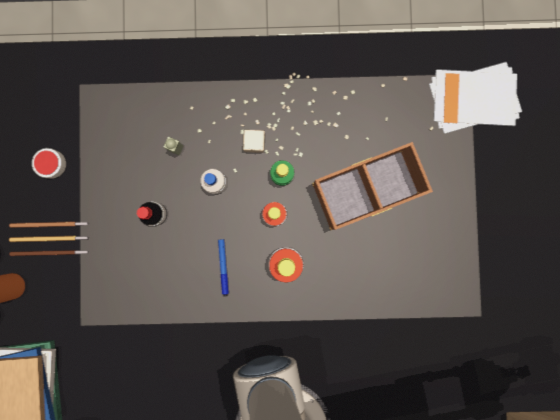

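View pics/scene0.png

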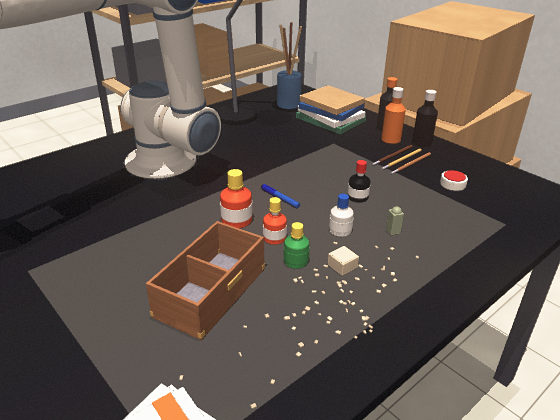

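Top view: the small orange bottle is at about (274,214), with green at (282,173) and the large orange decoy at (286,265). Black is at (150,213), with its cap popped. The case runs (318–430, 145–228), the white bottle is at (213,181) and the marker at (223,267). The scene view agrees.

```bash
cat > h.py <<'E'
import numpy as np, cv2
from scipy.spatial.transform import Rotation as R
from station import camera_info
def cloud(n,d):
    c=camera_info(n); v,u=np.mgrid[:420,:560]
    q=np.stack([(u-c['cx'])/c['fx']*d,-(v-c['cy'])/c['fy']*d,-d],-1)
    P=q@R.from_rotvec(c['rotation']).as_matrix().T+c['eye']; P[d<=0]=np.nan
    return P
def capmask(p,kind):
    h=cv2.cvtColor(p,cv2.COLOR_RGB2HSV); H,S,V=[h[...,i].astype(int) for i in range(3)]
    s=(S>140)&(V>90)
    return s&{'yellow':(H>24)&(H<36),'red':(H<8)|(H>172),'blue':(H>100)&(H<125)}[kind]
E
python3 - <<'E'
from h import *
C={}
for n in("top","scene"):
    p=np.load(f"pics/{n}0.npy");d=np.load(f"pics/{n}0d.npy");P=cloud(n,d);C[n]=P
    for k in('yellow','red','blue'):
        m=(capmask(p,k)&(P[...,2]>60)).astype(np.uint8)
        N,l,st,ce=cv2.connectedComponentsWithStats(m)
        for i in range(1,N):
            if st[i,4]<15: continue
            q=P[l==i]; zt=np.percentile(q[:,2],95); t=q[q[:,2]>zt-5]
            print(n,k,ce[i].round(),st[i,4],'ztop',zt.round(1),'c',((t.min(0)+t.max(0))/2).round(1),t.mean(0).round(1),np.ptp(t,0).round())
P=C['top']
m=(abs(P[...,2]-90)<10); m[:,:310]=0; m[:130]=0;m[240:]=0;m[:,440:]=0
q=P[m][:,:2].astype(np.float32); print('case',len(q),cv2.minAreaRect(q))
P=C['scene'];ok=(abs(P[...,2]-90)<4)&(P[...,0]>380)&(P[...,0]<720)&(P[...,1]<-60)&(P[...,1]>-420)
q=P[ok][:,:2].astype(np.float32);print('case scene',len(q),cv2.minAreaRect(q))
E
```

```text
top red [274. 214.] 136 ztop 66.3 c [519.9   6.1  64.8] [519.1   4.5  63.5] [42. 45.  7.]
top red [144. 212.] 149 ztop 111.6 c [529.  300.7 110.1] [529.8 300.  109.2] [25. 25.  7.]
top red [285. 264.] 556 ztop 89.8 c [401.6 -19.4  88.9] [405.5 -17.6  87.5] [61. 64.  8.]
top blue [210. 179.] 84 ztop 102.5 c [602.4 149.7 101.2] [602.2 149.8 100.1] [21. 23.  7.]
top blue [ 24. 353.] 111 ztop 68.1 c [214.4 599.5  65.8] [213.4 590.   65.6] [15. 77.  5.]
top blue [ 47. 412.] 52 ztop 68.2 c [ 82.6 535.7  66.4] [ 79.3 536.9  65.9] [38. 10.  6.]
scene yellow [236. 172.] 46 ztop 140.7 c [402.9 -16.4 139.3] [400.9 -13.6 139.2] [35. 33.  4.]
scene yellow [275. 199.] 29 ztop 111.2 c [520.9   7.7 108.9] [519.3   8.5 109.6] [24. 21.  5.]
scene yellow [297. 224.] 27 ztop 101.7 c [617.7 -14.6 100.1] [615.7 -11.8 100.3] [21. 25.  4.]
scene red [361. 166.] 121 ztop 110.7 c [530.4 299.2 109.7] [530.8 298.7 109. ] [28. 28.  8.]
scene red [235. 198.] 522 ztop 95.2 c [408.8 -21.6  95.5] [412.6 -24.   94.2] [44. 49. 10.]
scene red [275. 217.] 126 ztop 72.0 c [522.3   5.3  70.7] [526.5   1.8  70.5] [26. 25.  7.]
scene blue [208.   1.] 52 ztop 192.1 c [-1027.4   886.3   191.1] [-1017.2   881.2   190.3] [47. 50.  8.]
scene blue [344. 113.] 18 ztop 68.5 c [214.9 588.2  66.5] [212.8 584.8  66.5] [21. 58.  5.]
scene blue [343. 201.] 134 ztop 101.5 c [605.5 149.4 100.2] [605.3 149.7 100. ] [24. 25.  6.]
case 968 ((578.72119140625, -221.36236572265625), (122.14885711669922, 239.39999389648438), 19.994855880737305)
case scene 1012 ((577.509033203125, -219.55926513671875), (125.40249633789062, 243.89610290527344), 19.937536239624023)
```

Call:
carry_out:
  commands:
    - [-20,-21,0,0]
    - [-20,-21,0,0]
    - [-20,-21,0,0]
    - [-20,-21,0,0]
    - [-20,-21,0,0]
    - [-20,-21,0,0]
    - [-20,-21,0,0]
    - [-20,-21,0,0]
    - [-20,-21,0,0]
    - [-20,-21,0,0]
    - [-20,-21,0,0]
    - [-20,-21,0,0]
  gripper: 0
  newtons: 40

```text
clock: 1.1
tool_pos: [331.8, -282.4, 294.5]
eef_rot: [-2.448, 1.957, 0.023]
force: [0.8, -0.5, -0.0]
width: 0.001
```

```bash
cat > g.py <<'E'
import sys, numpy as np
from scipy.spatial.transform import Rotation as R
from station import status
s=status.read_state(); M=R.from_rotvec(s['eef_rot']).as_matrix()
print('t',round(s['clock'],2),'pos',s['tool_pos'].round(1),'F',s['force'].round(1),'w',round(s['width']*85.4,1),'x',M[:,0].round(3),'z',M[:,2].round(3))
if len(sys.argv)>3: print('delta tool',((np.array(sys.argv[1:4],float)-s['tool_pos'])@M).round(1))
E
python3 g.py 520 7.5 303
```

```text
t 1.1 pos [ 331.8 -282.4  294.5] F [ 0.8 -0.5 -0. ] w 0.0 x [ 0.22  -0.975 -0.016] z [-0.007  0.015 -1.   ]
delta tool [-241.4 -247.5   -5.4]
```

Call:
carry_out:
  commands:
    - [-22,-22.5,0,0]
    - [-22,-22.5,0,0]
    - [-22,-22.5,0,0]
    - [-22,-22.5,0,0]
    - [-22,-22.5,0,0]
    - [-22,-22.5,0,0]
    - [-22,-22.5,0,0]
    - [-22,-22.5,0,0]
    - [-22,-22.5,0,0]
    - [-22,-22.5,0,0]
    - [-15,-16,0,0]
    - [0,0,0,0]

```text
clock: 2.1
tool_pos: [521.6, 21.0, 291.8]
eef_rot: [-2.454, 1.952, 0.034]
force: [0.7, -0.4, -0.1]
width: -0.0
```

```bash
python3 g.py 520 7.5 200
```

```text
t 2.1 pos [521.6  21.  291.8] F [ 0.7 -0.4 -0.1] w -0.0 x [ 0.225 -0.974 -0.02 ] z [-0.013  0.018 -1.   ]
delta tool [14.6  3.7 91.6]
```

Call:
carry_out:
  commands:
    - [8,2,20,0]
    - [6,2,20,0]
    - [0,0,20,0]
    - [0,0,15,0]
    - [0,0,10,0]
    - [0,0,0,0]
    - [0,0,0,0]

```text
clock: 2.68
tool_pos: [518.3, 6.9, 201.4]
eef_rot: [-2.46, 1.95, 0.037]
force: [-0.2, -0.4, -0.3]
width: 0.001
```

```bash
python3 - <<'E'
from h import *
from station import grab_frame
o=[]
for n,(r,c) in dict(top=(130,190),scene=(110,190)).items():
    p,d=grab_frame(n); np.save(f"pics/{n}1.npy",p); o.append(cv2.resize(p[r:r+150,c:c+150,::-1],None,fx=2.6,fy=2.6,interpolation=2))
cv2.imwrite("pics/c1.png",np.hstack(o))
E
python3 g.py 520 7.5 185
```

```text
t 2.78 pos [518.7   7.  202.2] F [-0.3  0.1  0.9] w 0.3 x [ 0.228 -0.973 -0.02 ] z [-0.016  0.017 -1.   ]
delta tool [ 0.2 -1.6 17.2]
```

View pics/c1.png

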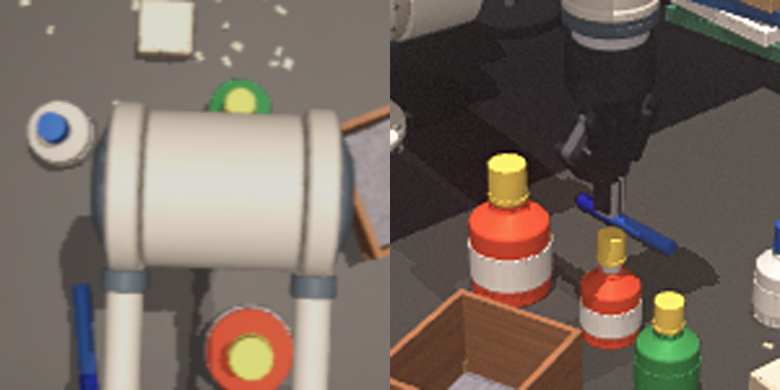

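The crop shows the closed fingertips right above the small orange bottle's popped cap, at about (612,230) on the right. Pressing now.

Call:
carry_out:
  commands:
    - [0,-1,8,0]
    - [0,0,6,0]
    - [0,0,4,0]
    - [0,0,4,0]
    - [0,0,4,0]
    - [0,0,3,0]

```text
clock: 3.28
tool_pos: [521.5, 7.5, 176.9]
eef_rot: [-2.455, 1.946, 0.022]
force: [-1.5, -0.0, 5.7]
width: -0.0
```

Call:
carry_out:
  commands:
    - [0,0,3,0]
    - [0,0,3,0]
    - [0,0,3,0]

```text
clock: 3.53
tool_pos: [522.4, 7.5, 172.7]
eef_rot: [-2.453, 1.944, 0.014]
force: [-6.2, -0.6, 23.5]
width: 0.001
```

Force rose from 6 N to 23 N at tip height 100 mm, so the cap is home. On to black.

Call:
carry_out:
  commands:
    - [0,0,-10,0]
    - [0,0,-20,0]
    - [0,0,-20,0]
    - [0,0,-20,0]
    - [-20,0,-15,0]
    - [-30,-4,0,0]
    - [-30,-6,0,0]
    - [-30,-6,0,0]
    - [-30,-6,0,0]
    - [-30,-6,0,0]
    - [-30,-6,0,0]
    - [-30,-6,0,0]

```text
clock: 4.53
tool_pos: [509.7, 243.4, 269.0]
eef_rot: [-2.44, 1.955, 0.005]
force: [-0.1, 0.4, -0.3]
width: 0.003
```

```bash
python3 - <<'E'
from h import *
from station import grab_frame
p,d=grab_frame("scene"); P=cloud("scene",d)
m=capmask(p,'yellow'); q=P[m&(abs(P[...,0]-520)<25)&(abs(P[...,1]-7)<25)]
print(len(q),np.percentile(q[:,2],[5,50,95]))
E
python3 g.py 529.5 300 230
```

```text
34 [ 97.51713951 100.14279802 101.86816548]
t 4.58 pos [508.8 248.4 268.6] F [-4.6  1.5 -0.7] w -0.1 x [ 0.222 -0.975 -0.016] z [ 0.006  0.018 -1.   ]
delta tool [-45.1 -31.2  39.6]
```

Call:
carry_out:
  commands:
    - [-18,-10,5,0]
    - [-16,-10,10,0]
    - [-7,-8,15,0]
    - [-2,-3,15,0]
    - [0,0,12,0]
    - [0,0,5,0]
    - [0,0,0,0]

```text
clock: 5.17
tool_pos: [529.7, 304.9, 205.8]
eef_rot: [-2.448, 1.937, 0.009]
force: [0.0, 0.5, 0.4]
width: 0.002
```

```bash
python3 g.py 529.5 300 190
```

```text
t 5.17 pos [529.7 304.9 205.8] F [0.  0.5 0.4] w 0.1 x [ 0.23  -0.973 -0.017] z [ 0.008  0.019 -1.   ]
delta tool [ 5.   1.5 15.7]
```

Call:
carry_out:
  commands:
    - [5,1,6,0]
    - [0,0,6,0]
    - [0,0,5,0]
    - [0,0,4,0]
    - [0,0,4,0]
    - [0,0,4,0]
    - [0,0,3,0]

```text
clock: 5.75
tool_pos: [531.4, 298.0, 176.8]
eef_rot: [-2.44, 1.937, 0.004]
force: [-0.9, -1.4, 5.6]
width: -0.002
```

Call:
carry_out:
  commands:
    - [0,0,3,0]
    - [0,0,3,0]
    - [0,0,3,0]

```text
clock: 6.0
tool_pos: [532.5, 298.5, 173.0]
eef_rot: [-2.435, 1.933, -0.001]
force: [-4.0, -2.8, 15.5]
width: 0.003
```

Call:
carry_out:
  commands:
    - [0,0,3,0]
    - [0,0,2,0]
    - [0,0,-10,0]
    - [0,0,-15,0]
    - [0,0,-20,0]
    - [0,0,0,0]

```text
clock: 6.5
tool_pos: [532.1, 297.7, 221.9]
eef_rot: [-2.429, 1.928, -0.007]
force: [0.7, 0.7, 1.4]
width: 0.003
```

Call:
carry_out:
  commands:
    - [0,0,0,0]
    - [0,0,0,0]
    - [0,0,0,0]
  gripper: 60

```text
clock: 6.75
tool_pos: [532.4, 297.9, 222.4]
eef_rot: [-2.428, 1.927, -0.008]
force: [-0.3, -0.7, -0.6]
width: 0.419
```

```bash
python3 - <<'E'
from h import *
from station import grab_frame
p,d=grab_frame("scene"); P=cloud("scene",d)
for k,x,y in(('yellow',520,7),('red',530,300)):
    m=capmask(p,k); q=P[m&(abs(P[...,0]-x)<30)&(abs(P[...,1]-y)<30)&(P[...,2]>74)]
    t=q[q[:,2]>92];print(k,len(q),np.percentile(q[:,2],[5,50,95]),((t.min(0)+t.max(0))/2).round(1))
cv2.imwrite("pics/c2.png",cv2.resize(p[90:270,200:440,::-1],None,fx=3,fy=3))
E
python3 g.py 529.5 300 145
```

```text
yellow 37 [ 97.67351023 100.07866248 102.28254501] [520.6   6.6  99.6]
red 116 [ 76.53594476  92.02926137 101.87956677] [531.3 298.4  97.6]
t 6.8 pos [532.3 297.9 222.2] F [ 0.1 -0.2 -0.1] w 43.5 x [ 0.227 -0.974 -0.022] z [ 0.029  0.029 -0.999]
delta tool [-1.   5.  77.1]
```

View pics/c2.png

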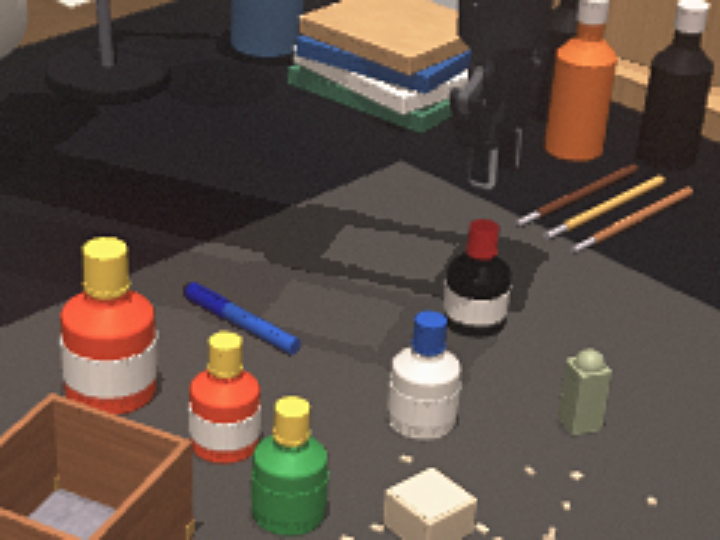

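Both caps look flush in the crop, with tops at about 102 mm like the white one. Now gripping the black cap.

Call:
carry_out:
  commands:
    - [1,3,15,0]
    - [0,2,15,0]
    - [0,0,15,0]
    - [0,0,12,0]
    - [0,0,8,0]
    - [0,0,5,0]
    - [0,0,4,0]
    - [0,0,0,0]
  gripper: 60

```text
clock: 7.47
tool_pos: [528.5, 297.4, 139.7]
eef_rot: [-2.433, 1.931, -0.004]
force: [0.8, -0.5, 0.0]
width: 0.7
```

```bash
python3 g.py 529 297.5 145
```

```text
t 7.47 pos [528.5 297.4 139.7] F [ 0.8 -0.5  0. ] w 59.8 x [ 0.227 -0.974 -0.02 ] z [ 0.024  0.026 -0.999]
delta tool [-0.1 -0.7 -5.3]
```

Call:
carry_out:
  commands:
    - [0,0,-5,0]
    - [0,0,0,0]
    - [0,0,0,0]
    - [0,0,0,0]
    - [0,0,0,0]
    - [0,0,0,0]
    - [0,0,0,0]
    - [0,0,0,0]
  gripper: 15
  newtons: 40

```text
clock: 8.13
tool_pos: [529.4, 297.7, 148.3]
eef_rot: [-2.43, 1.929, -0.006]
force: [-0.3, 1.2, -2.0]
width: 0.291
```

Call:
carry_out:
  commands:
    - [0,0,-3,0]
    - [0,0,-6,0]
    - [0,0,-12,0]
    - [0,0,-18,0]
    - [0,0,-20,0]
    - [0,0,-20,0]
    - [0,0,-20,0]
    - [0,0,-20,0]
    - [0,0,-20,0]
    - [0,0,-12,0]
    - [0,0,-6,0]
    - [0,0,0,0]

```text
clock: 9.13
tool_pos: [523.5, 292.2, 322.6]
eef_rot: [-2.427, 1.926, -0.01]
force: [0.3, 0.5, -1.6]
width: 0.289
```

```bash
python3 - <<'E'
from h import *
from station import grab_frame
p,d=grab_frame("scene"); np.save("pics/s3.npy",p)
cv2.imwrite("pics/c3.png",cv2.resize(p[60:240,250:450,::-1],None,fx=3,fy=3))
E
python3 g.py 598 -275 300
```

```text
t 9.18 pos [523.5 292.2 321.9] F [-0.7  0.3 -0.7] w 25.2 x [ 0.227 -0.974 -0.022] z [ 0.032  0.03  -0.999]
delta tool [569.7  56.7   7.3]
```

View pics/c3.png

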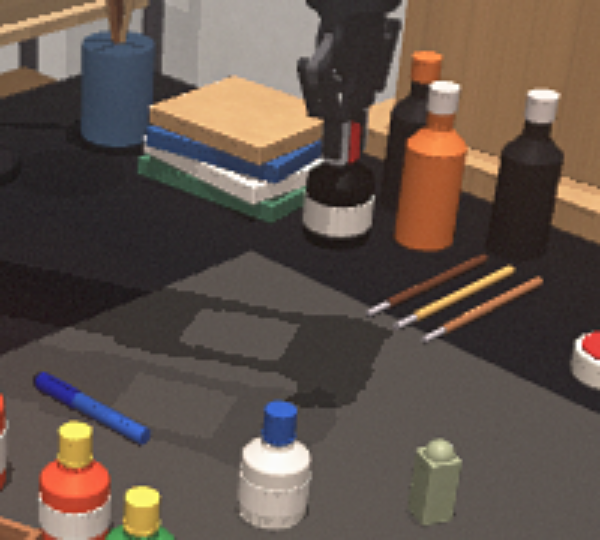

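The bottle is hanging upright in the jaws with its red cap down and no white spout visible. Carrying it to well_b.

Call:
carry_out:
  commands:
    - [12,1,0,0]
    - [24,2,0,0]
    - [26,2,0,0]
    - [26,3,0,0]
    - [26,3,0,0]
    - [26,3,0,0]
    - [26,3,0,0]
    - [26,3,0,0]
    - [26,3,0,0]
    - [26,3,0,0]
    - [26,3,0,0]
    - [26,3,0,0]

```text
clock: 10.18
tool_pos: [556.2, -19.7, 295.5]
eef_rot: [-2.45, 1.931, 0.019]
force: [0.3, -0.1, -2.1]
width: 0.292
```

```bash
python3 g.py 594 -279 310
```

```text
t 10.18 pos [556.2 -19.7 295.5] F [ 0.3 -0.1 -2.1] w 24.9 x [ 0.234 -0.972 -0.023] z [ 0.004  0.025 -1.   ]
delta tool [260.5  23.7 -20.8]
```

Call:
carry_out:
  commands:
    - [26,2,-3,0]
    - [26,2,-3,0]
    - [26,2,-3,0]
    - [26,2,-3,0]
    - [26,2,-3,0]
    - [26,2,-3,0]
    - [26,2,-3,0]
    - [24,2,-3,0]
    - [20,2,0,0]
    - [14,2,0,0]
    - [6,1,0,0]
    - [0,0,0,0]

```text
clock: 11.18
tool_pos: [582.8, -290.8, 291.0]
eef_rot: [-2.449, 1.955, 0.068]
force: [-0.6, 0.1, -0.9]
width: 0.289
```

```bash
python3 g.py 598 -279 250
```

```text
t 11.18 pos [ 582.8 -290.8  291. ] F [-0.6  0.1 -0.9] w 24.7 x [ 0.221 -0.974 -0.038] z [-0.029  0.033 -0.999]
delta tool [ -6.6 -18.3  40.9]
```

Call:
carry_out:
  commands:
    - [-3,-11,8,0]
    - [-3,-10,12,0]
    - [0,0,12,0]
    - [0,0,6,0]
    - [0,0,0,0]

```text
clock: 11.6
tool_pos: [603.0, -273.2, 247.0]
eef_rot: [-2.453, 1.948, 0.074]
force: [-0.3, 0.5, -1.9]
width: 0.287
```

```bash
python3 - <<'E'
from h import *
from station import grab_frame
o=[]
for n,(r,c) in dict(top=(110,290),scene=(170,120)).items():
    p,d=grab_frame(n); o.append(cv2.resize(p[r:r+150,c:c+150,::-1],None,fx=2.6,fy=2.6,interpolation=2))
cv2.imwrite("pics/c4.png",np.hstack(o))
E
python3 g.py 602 -280 165
```

```text
t 11.7 pos [ 602.9 -273.8  248.6] F [ 0.2  0.2 -0.5] w 24.9 x [ 0.225 -0.973 -0.041] z [-0.03   0.035 -0.999]
delta tool [ 9.3  0.5 83.3]
```

View pics/c4.png

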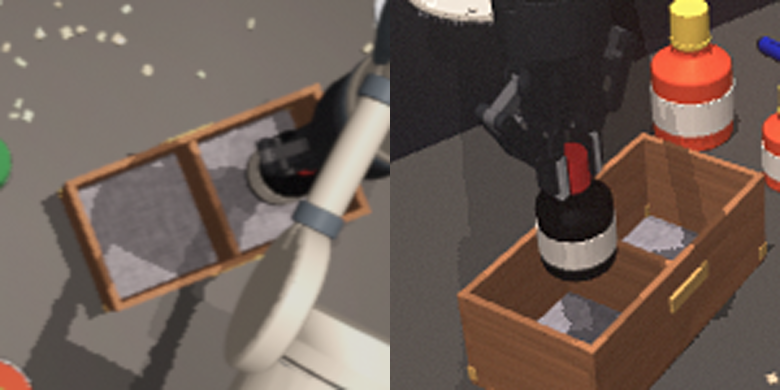

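The black bottle hangs over the far well, (290,170) on the left and (575,240) on the right, with its underside about 10 mm above the rim. Lowering.

Call:
carry_out:
  commands:
    - [3,0,0,0]
    - [3,0,4,0]
    - [1,0,8,0]
    - [1,0,10,0]
    - [1,0,10,0]
    - [0,0,10,0]
    - [0,0,10,0]
    - [0,0,8,0]
    - [0,0,6,0]
    - [0,0,4,0]
    - [0,0,0,0]

```text
clock: 12.62
tool_pos: [602.2, -281.4, 171.8]
eef_rot: [-2.451, 1.95, 0.069]
force: [-0.7, 0.5, -0.7]
width: 0.288
```

```bash
python3 g.py 602 -280 154
```

```text
t 12.62 pos [ 602.2 -281.4  171.8] F [-0.7  0.5 -0.7] w 24.6 x [ 0.224 -0.974 -0.04 ] z [-0.029  0.034 -0.999]
delta tool [-0.7 -0.4 17.9]
```

Call:
carry_out:
  commands:
    - [0,0,4,0]
    - [0,0,4,0]
    - [0,0,3,0]
    - [0,0,3,0]
    - [0,0,2,0]
    - [0,0,0,0]

```text
clock: 13.12
tool_pos: [602.4, -280.8, 155.8]
eef_rot: [-2.451, 1.95, 0.065]
force: [0.4, -0.1, -0.8]
width: 0.292
```

Call:
carry_out:
  commands:
    - [0,0,1.5,0]
    - [0,0,1.5,0]
    - [0,0,1,0]

```text
clock: 13.37
tool_pos: [602.6, -280.8, 153.0]
eef_rot: [-2.451, 1.949, 0.062]
force: [-0.7, 0.2, 4.5]
width: 0.29
```

Call:
carry_out:
  commands:
    - [0,0,0.5,0]
    - [0,0,0,0]
    - [0,0,0,0]

```text
clock: 13.62
tool_pos: [602.8, -280.9, 153.2]
eef_rot: [-2.451, 1.949, 0.06]
force: [0.4, 0.6, -2.2]
width: 0.286
```

Call:
carry_out:
  commands:
    - [0,0,0,0]
    - [0,0,0,0]
    - [0,0,0,0]
    - [0,0,0,0]
    - [0,0,-8,0]
    - [0,0,-15,0]
    - [0,0,-20,0]
    - [0,0,-25,0]
    - [0,0,-25,0]
    - [0,0,-25,0]
    - [0,0,-15,0]
    - [0,0,0,0]
  gripper: 48

```text
clock: 14.62
tool_pos: [605.3, -284.9, 294.2]
eef_rot: [-2.451, 1.95, 0.062]
force: [0.2, 0.8, -0.1]
width: 0.563
```

```bash
python3 g.py 520 7 290
```

```text
t 14.62 pos [ 605.3 -284.9  294.2] F [ 0.2  0.8 -0.1] w 48.1 x [ 0.225 -0.974 -0.037] z [-0.025  0.032 -0.999]
delta tool [-303.3   17.2   15.6]
```

Call:
carry_out:
  commands:
    - [-14,1,0,0]
    - [-28,1,0,0]
    - [-28,1,0,0]
    - [-28,2,0,0]
    - [-28,2,0,0]
    - [-28,2,0,0]
    - [-28,2,0,0]
    - [-28,2,0,0]
    - [-28,2,0,0]
    - [-26,1,0,0]
    - [-16,1,0,0]
    - [0,0,0,0]

```text
clock: 15.62
tool_pos: [520.5, -6.1, 297.5]
eef_rot: [-2.448, 1.956, 0.067]
force: [0.4, -0.3, -0.3]
width: 0.566
```

```bash
python3 - <<'E'
from h import *
from station import grab_frame
for n in("top","scene"):
    p,d=grab_frame(n); P=cloud(n,d)
    m=capmask(p,'red'); q=P[m&(abs(P[...,0]-598)<50)&(abs(P[...,1]+275)<50)&(P[...,2]>70)]
    t=q[q[:,2]>97];print(n,len(q),np.percentile(q[:,2],[5,50,95]),((t.min(0)+t.max(0))/2).round(1))
E
python3 g.py 520 7 190
```

```text
top 134 [ 83.12775996 105.3010423  108.70485731] [ 595.9 -276.   104.4]
scene 232 [ 81.83307863 100.0302713  107.48426242] [ 596.9 -276.6  103.3]
t 15.72 pos [521.1  -8.4 297.3] F [ 0.8 -0.5 -0.3] w 47.9 x [ 0.218 -0.975 -0.037] z [-0.029  0.031 -0.999]
delta tool [-11.3  -4.5 107.7]
```

Black stands in well_b, about 2 mm off centre and cap shut. Now orange.

Call:
carry_out:
  commands:
    - [-5,-3,10,0]
    - [-3,-2,20,0]
    - [0,-1,25,0]
    - [0,-1,25,0]
    - [0,0,15,0]
    - [0,0,10,0]
    - [0,0,0,0]
  gripper: 60

```text
clock: 16.3
tool_pos: [525.1, -1.1, 182.5]
eef_rot: [-2.439, 1.972, 0.066]
force: [-0.3, -0.6, -0.8]
width: 0.698
```

```bash
python3 g.py 522 5.4 147
```

```text
t 16.3 pos [525.1  -1.1 182.5] F [-0.3 -0.6 -0.8] w 59.6 x [ 0.209 -0.977 -0.035] z [-0.03   0.03  -0.999]
delta tool [-5.8  0.8 35.8]
```

Call:
carry_out:
  commands:
    - [-5,1,3,0]
    - [-1,0,10,0]
    - [0,0,10,0]
    - [0,0,6,0]
    - [0,0,4,0]
    - [0,0,0,0]

```text
clock: 16.8
tool_pos: [522.9, 4.9, 148.4]
eef_rot: [-2.436, 1.974, 0.062]
force: [0.4, 0.1, 0.1]
width: 0.704
```

```bash
python3 g.py 522 5.4 145
```

```text
t 16.8 pos [522.9   4.9 148.4] F [0.4 0.1 0.1] w 60.1 x [ 0.207 -0.978 -0.034] z [-0.027  0.029 -0.999]
delta tool [-0.6  0.7  3.4]
```

Call:
carry_out:
  commands:
    - [0,0,2,0]
    - [0,0,0,0]
    - [0,0,0,0]
    - [0,0,0,0]
    - [0,0,0,0]
    - [0,0,0,0]
    - [0,0,0,0]
    - [0,0,0,0]
  gripper: 15

```text
clock: 17.47
tool_pos: [523.4, 4.9, 147.4]
eef_rot: [-2.435, 1.973, 0.059]
force: [-0.1, 0.0, -0.9]
width: 0.293
```

Call:
carry_out:
  commands:
    - [0,0,-3,0]
    - [0,0,-6,0]
    - [0,0,-12,0]
    - [0,0,-18,0]
    - [0,0,-20,0]
    - [0,0,-20,0]
    - [0,0,-20,0]
    - [0,0,-20,0]
    - [0,0,-10,0]
    - [0,0,0,0]

```text
clock: 18.3
tool_pos: [525.9, 0.9, 288.3]
eef_rot: [-2.435, 1.973, 0.058]
force: [-0.4, -0.5, -1.2]
width: 0.288
```

```bash
python3 - <<'E'
from h import *
from station import grab_frame
p,d=grab_frame("scene")
cv2.imwrite("pics/c5.png",cv2.resize(p[60:330,130:390,::-1],None,fx=2.2,fy=2.2))
E
python3 g.py 562 -170 300
```

```text
t 18.35 pos [525.8   0.9 287.5] F [-0.2 -0.4 -0.7] w 24.4 x [ 0.207 -0.978 -0.034] z [-0.025  0.029 -0.999]
delta tool [174.2   0.3 -18.4]
```

View pics/c5.png

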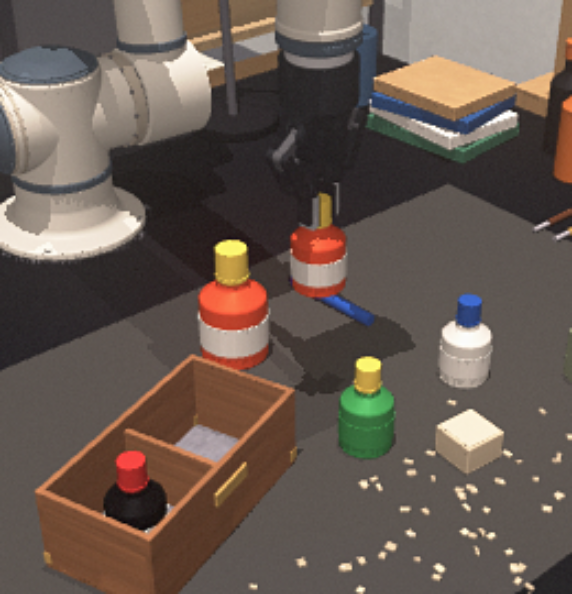

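Black stands upright in the far well at (133,490). The orange bottle is lifted with its cap shut at (320,250). Carrying it to well_a, keeping TCP z around 290.

Call:
carry_out:
  commands:
    - [10,0,-2,0]
    - [20,0,-2,0]
    - [22,0,-2,0]
    - [22,0,-2,0]
    - [22,0,-2,0]
    - [22,0,-2,0]
    - [22,0,0,0]
    - [16,0,0,0]
    - [10,0,0,0]
    - [4,0,0,0]
    - [0,0,0,0]

```text
clock: 19.27
tool_pos: [559.7, -177.8, 276.6]
eef_rot: [2.438, -1.973, -0.093]
force: [-0.3, -0.1, -2.2]
width: 0.282
```

```bash
python3 g.py 562 -171 245
```

```text
t 19.27 pos [ 559.7 -177.8  276.6] F [-0.3 -0.1 -2.2] w 24.1 x [ 0.208 -0.977 -0.044] z [-0.049  0.035 -0.998]
delta tool [-4.8 -4.9 31.7]
```

Call:
carry_out:
  commands:
    - [-3,-6,5,0]
    - [-1,-3,8,0]
    - [0,0,10,0]
    - [1,-1,10,0]
    - [1,-1,10,0]
    - [1,-1,10,0]
    - [1,0,10,0]
    - [0,0,10,0]
    - [0,0,10,0]
    - [0,0,8,0]
    - [0,0,5,0]
    - [0,0,0,0]

```text
clock: 20.27
tool_pos: [566.1, -166.2, 166.5]
eef_rot: [2.443, -1.966, -0.103]
force: [-0.2, -0.3, -1.2]
width: 0.29
```

```bash
python3 g.py 565 -171 153
```

```text
t 20.27 pos [ 566.1 -166.2  166.5] F [-0.2 -0.3 -1.2] w 24.8 x [ 0.213 -0.976 -0.048] z [-0.054  0.038 -0.998]
delta tool [ 5.1  1.5 13.4]
```

Call:
carry_out:
  commands:
    - [2,0,3,0]
    - [2,0,3,0]
    - [1,0,2,0]
    - [0,0,1.5,0]
    - [0,0,1,0]
    - [0,0,0,0]

```text
clock: 20.77
tool_pos: [567.4, -172.0, 156.7]
eef_rot: [2.443, -1.967, -0.098]
force: [-0.2, -0.5, -1.0]
width: 0.291
```

Call:
carry_out:
  commands:
    - [0,0,1.5,0]
    - [0,0,1.5,0]
    - [0,0,1,0]
    - [0,0,1,0]

```text
clock: 21.1
tool_pos: [567.7, -171.9, 153.7]
eef_rot: [2.444, -1.968, -0.093]
force: [-2.1, -0.2, 6.7]
width: 0.289
```

Call:
carry_out:
  commands:
    - [0,0,0.8,0]
    - [0,0,0.5,0]

```text
clock: 21.27
tool_pos: [567.8, -171.8, 153.8]
eef_rot: [2.445, -1.968, -0.091]
force: [-0.4, -0.1, 0.7]
width: 0.292
```

Call:
carry_out:
  commands:
    - [0,0,0,0]
    - [0,0,0,0]
    - [0,0,0,0]
    - [0,0,0,0]
    - [0,0,-8,0]
    - [0,0,-15,0]
    - [0,0,-20,0]
    - [0,0,-25,0]
    - [0,0,-25,0]
    - [0,0,-25,0]
    - [0,0,-15,0]
    - [0,0,0,0]
  gripper: 48

```text
clock: 22.27
tool_pos: [573.6, -176.5, 292.4]
eef_rot: [2.444, -1.967, -0.096]
force: [0.0, 0.5, 1.1]
width: 0.564
```

Call:
carry_out:
  commands:
    - [0,15,0,0]
    - [0,25,0,0]
    - [0,25,0,0]
    - [0,25,0,0]
    - [0,25,0,0]
    - [0,15,0,0]
    - [0,0,0,0]

```text
clock: 22.85
tool_pos: [442.4, -204.5, 294.1]
eef_rot: [2.446, -1.964, -0.097]
force: [-0.3, 0.6, 0.0]
width: 0.561
```

```bash
python3 - <<'E'
from h import *
from station import grab_frame
o=[]
for n,(r,c) in dict(top=(110,290),scene=(170,120)).items():
    p,d=grab_frame(n); P=cloud(n,d); o.append(cv2.resize(p[r:r+150,c:c+150,::-1],None,fx=2.6,fy=2.6,interpolation=2))
    for k,x,y in(('yellow',558,-166),('red',598,-275),('blue',603,150)):
        m=capmask(p,k); q=P[m&(abs(P[...,0]-x)<45)&(abs(P[...,1]-y)<45)&(P[...,2]>70)]
        if len(q): t=q[q[:,2]>96];print(n,k,len(q),np.percentile(q[:,2],[5,50,95]),((t.min(0)+t.max(0))/2).round(1))
cv2.imwrite("pics/c6.png",np.hstack(o))
E
python3 g.py
```

```text
top yellow 2 [ 94.29357797  98.28785828 102.28213858] [ 552.5 -162.   102.7]
top red 139 [ 82.65312249 104.7161982  108.65881754] [ 596.  -275.6  103.9]
top blue 82 [ 97.15118816  99.97740458 103.14921276] [602.3 150.  100.4]
scene yellow 48 [103.96586932 106.31302598 107.97926089] [ 564.4 -168.2  106.1]
scene red 234 [ 81.30753646  99.8261242  107.15134631] [ 597.4 -277.   102.2]
scene blue 134 [ 77.36422615  93.48594173 101.92507301] [605.7 150.6  99.4]
t 22.95 pos [ 444.2 -204.1  293.8] F [ 0.5 -0.6 -0.5] w 48.3 x [ 0.216 -0.975 -0.047] z [-0.05   0.037 -0.998]
```

View pics/c6.png

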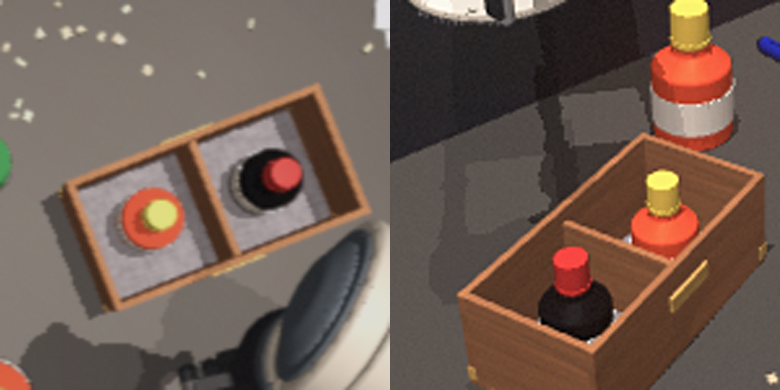

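Both bottles stand upright near the middle of their wells, orange at (150,218) and black at (272,180), with cap tops at about 107–108 mm and the arm clear. Handing in.

```bash
python3 -c "
from station import close_job
print(close_job())"
```

```text
the job is handed in; nothing more can be done
None
```

I pressed both caps home on the bench, then lifted each bottle by its cap and lowered it into the case: black in well_b, orange in well_a. The job was handed in at about 23 s of the 72 s allowed; the interface gives no verdict.

- **Caps:** The pressing force rose to 23 N on orange and at least 15 N on black, well above the 6 N that moves a cap. Before lifting, both cap tops measured about 102 mm, the same as the white bottle. In the case they measured 107–108 mm above the bench, which is shut with the 6 mm floor beneath.
- **Placing:** The last picture shows both bottles upright, black within about 3 mm of its well's centre and orange within about 7 mm. The force read about 5 N at touch-down for black and 7 N for orange.
- **Left alone:** The white bottle measures the same as at the start. The arm did not go near the marker or the seal stones, and I did not measure them again. The arm was about 110 mm to the side of the case and well above it at hand-in.
- **Disagreements:** The last top view caught only two pixels of the yellow cap, so the orange height and position rest on the scene camera and the picture. The tool drifted up to about 0.06 rad off vertical during the run, inside the 0.12 rad limit.

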